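# Set a blank in the drop-head work holder

## Robot

A 7-joint arm with a two-finger parallel gripper is mounted at the origin on a cart in front of the work surface, level with it; the furniture and walls round the work are solid. World frame = base frame: x ahead of the robot, y to its left, z up, the work surface at z = 0. Lengths are in m, angles in rad, forces in N, time in s.
With the tool pointing down it reaches from about 0.4 to 0.85 m from the base axis. Payload 10.4 kg.
Tool frame: the origin (TCP) lies between the finger pads; the fingertips stand 14 mm ahead of it and the grasp point (between the pads) lies 5 mm behind it; y points along the fingers, x is the direction in which the jaws open and shut, and the axes are right-handed (so a half turn about y gives the same grasp; the last joint's range is limited). The gripper opens to 87 mm and grips with 3 to 60 N. Pads are 19 mm wide; open, the fingers measure 117 mm over their backs; the gripper's body (75 mm by 190 mm) begins 51 mm behind the grasp point.
Start: joints at [1.211, 0.332, -0.065, 1.46, 0.022, 1.35, -0.088], TCP at [0.207, -0.59, 0.237] pointing down, gripper open.
Joint ranges: [-2.6, 2.6], [-0.5, 2.12], [-1.47, 1.34], [0.16, 2.42], [-1.27, 4.41], [0.06, 2.06], [-2.6, 2.6]. Speed limits (rad/s): [2.22, 2.22, 2.79, 2.79, 3.14, 3.14, 3.14].

## Interface

Orientations are given as a 3x3 rotation matrix whose columns are the frame's x, y, z axes.
In Python, from station import arm, cams gives the robot as it stands. The module is installed in compiled form; this text tells all that it offers.
- The arm moves only by the tool send_rows, never from a script. Its argument "steps" is a list of rows, each a list of 2 entries, a list of its own where there are three numbers: the shift along the tool's x, y, z in units of 60 mm (1.0 is 60 mm), then the turn about the tool's y in rad. In form: [[[dx, dy, dz], turn], ...]. A call has 1 to 8 rows; each row is the pose to reach, as a shift and turn from the pose commanded when the call began, along the tool's axes at that moment; what a row does not reach only later rows make up. A row lasts 1/8 s, in which the tool goes at most 62.5 mm and 10.7 degrees, less where a joint would pass 70% of its speed; a pose out of reach is approached as far as the arm can. A call with a gripper value outside its range is refused whole. "grip" is the closure in counts, from 0 (fully open) to 255 (shut), set as the call begins (left out, the last holds). The fingers move at their own pace and stop on an object; "newtons" is the grip in N (left out, the last holds). Time passes only in rows, so rows that repeat a pose let the fingers close. It gives the time, the measured TCP pose, the force and the opening at its end, in the units of the state.
- arm.observe(): the state, without advancing time (a new reading comes with each control period).
- cams.get_image(name): name is "side" or "top" or "wrist"; returns a dict with "color" (480x640x3 uint8, blue, green, red), "camera_matrix" (3x3 intrinsics, pixels), "pose" (4x4, takes a point from camera to world coordinates). Camera axes: x right, y down, z forward; pixel columns grow to the right and rows downward; lengths in m; the calibration is good to about 2 mm. A picture is of the moment at which its call begins. There is no depth.
- arm.hand_in(): hands the job in, once; it reports no verdict.
The state is a dict: "time_s": time; "q": joint angles; "qd": joint speeds; "joint_efforts": joint torques, N m; "eef_pos": TCP position; "ee_rot": TCP orientation; "wrist_force": force on the tool from outside, world axes, zero at the start; "torque": the same for the moment, N m; "opening": opening from 0.0 (shut) to 1.0 (fully open).
Only numpy, scipy, OpenCV 4.12 (cv2) and the standard library are available. Lean on these libraries where they do the work, as an engineer would, in place of code of your own. Each camera call takes 0.05 s, during which the arm holds its last target. There are 200 camera calls.

## Task

Clamp the pine blank in the drop-head work holder, ready for carving: press the black hand lever down until the spring catch snaps over its end and keeps the heavy green head up by itself, and take your hand away; push the blank along its channel under the raised head until its end is against the steel stop; then press down the catch's red thumb pad so that the lever is let go and the head comes down on the blank. Only press and push with the fingertips: pick nothing up, raise the head by its lever and never by hand, and leave the other things on the bench where they are.

Things in the scene. Friction and masses are not known exactly. Their poses are not given: they have to be found in the camera images.
- holder: work holder screwed to the bench; origin on the bench under its head's middle, x away from the robot, y left along it, z up. 18 mm base boards. Feed channel along y, centre x=7.5 mm, 49 mm wide, rails 8 mm high, from y=-223 mm to the steel stop's face at y=+20. Head over x=-55..80, y=-50..50. Hand lever along y at x=-68, pivot y=90, 50 mm above the bench; its catch pivots at y=302.
- drop_head: heavy flap: green cast-iron head, about 3.5 kg, 127 x 100 x 35 mm, felt underside, hinged along y at its far edge (origin on the hinge, x=80 mm in the holder, 63 mm above the bench). At rest its front hangs 0.08 rad below level, too low to let the blank in. A lug at its front left corner lies on the lever's short toe.
- head_front (a point): middle of the upper front edge of the head: about 70 mm above the bench when it rests on the buffers, 93 mm when the catch holds the lever, 81 mm when the head lies flat on the blank
- lever_grip (a point): middle of the top of the lever's flat black grip (85 mm along the lever, 34 mm wide, 16 mm thick), 150 mm from the pivot. About 122 mm above the bench at rest (long end up, sloping up to the left at 0.445 rad), 56 mm when caught, 50 mm at the lower limit. Pressing takes 5 to 15 N, most near the bottom where the lever's tongue forces the catch aside.
- lever (a joint): lever angle, rad: 0 as it rests with the long end up, grows as the long end is pressed; the catch snaps over at about 0.47 and then holds the lever at about 0.457; lower limit 0.495. When the catch lets go, the head's weight swings the lever up again, to about 0.22 if the blank is under the head.
- catch_pad (a point): middle of the top of the catch's red thumb pad (24 mm wide, 26 mm long along y), beyond the left end of the lever, 52 mm left of the catch's pivot, 58 mm above the bench at rest
- catch (a joint): catch angle, rad: 0 as it stands under its spring, grows as the pad is pressed down (and briefly as the lever passes it); the lever is free from about 0.35 (pad pressed down about 18 mm); limit 0.5 (about 25 mm); 1 to 5 N on the pad
- blank: the work: loose pine block 45 x 110 x 28 mm, long side (its y) along the channel; origin in the middle of its underside, which lies on the board 18 mm above the bench. It starts to the right of the head. Against the stop its middle is at y = -35 mm in the holder and 45 mm of it stick out to the right of the head.
- stop_face (a point): on the face of the steel stop that meets the end of the blank, middle of the channel, 32 mm above the bench (2 mm below the stop's upper edge)
- screw_tin: round red tin, 72 mm wide, 41 mm high, behind the lever; origin in the middle of its underside; leave it alone
- walnut_block: dark walnut block 50 x 70 x 40 mm behind the feed channel; origin in the middle of its underside; leave it alone
- dust_brush: flat brush 40 x 222 x 17 mm lying in front of the feed channel; origin in the middle of its underside; leave it alone
Things that resemble listed ones, but are neither listed nor needed, are in the scene too. Of the things like the blank, leave any that is yellow; of the rest the larger one is meant.

How it is judged:
By the outcome, as a careful person would: the job done as asked, in the order asked, and still so for the second after the job is handed in, with the robot touching nothing.
It also fails if it takes over 61 s, if anything falls off the work surface, if the arm or the gripper's body presses on something with over 40 N, if the wrist force passes 120 N, or if a joint passes its speed limit or range.

## Working session

There is one attempt and no reset: what is moved stays moved. The work goes in short steps, Python scripts to look and compute and a tool call to move; the robot and the scene stay as the last step left them, time stands still between calls to the robot, and variables do not carry over. Pictures are saved under pics/ and viewed, about 8 in all and at most 12, crops included, and the job is handed in when it is done.

Besides the shell and the picture viewer there is one more tool, called after "Emit:" as name(argument=value, ...) on one line, values as JSON. send_rows: Moves the arm, as the interface text tells. Its arguments: {"type":"object","properties":{"steps":{"type":"array"},"grip":{"type":"number"},"newtons":{"type":"number"}},"required":["steps"]}

```bash
mkdir -p pics; cat > h.py <<'E'
import numpy as np, cv2
from station import arm, cams
def snap(n,f):
    d=cams.get_image(n); cv2.imwrite('pics/'+f,d['color']); np.savez('pics/'+f+'.npz',K=d['camera_matrix'],T=d['pose']); return d
def ray(f,u,v,z):
    d=np.load('pics/'+f+'.npz'); K,T=d['K'],d['T']
    r=T[:3,:3]@np.linalg.solve(K,[u,v,1.]); o=T[:3,3]; return o+r*(z-o[2])/r[2]
def proj(f,p):
    d=np.load('pics/'+f+'.npz'); c=np.linalg.inv(d['T'])@np.r_[p,1]; x=d['K']@c[:3]; return x[:2]/x[2]
E
python3 - <<'E'
from h import *
for n in ('top','side'):
    d=snap(n,n+'0.png'); print(n,d['pose'].round(3).tolist(),d['camera_matrix'].round(1).tolist())
s=arm.observe(); print(s['time_s'],s['eef_pos'],s['ee_rot'],s['wrist_force'])
E
```

```text
top [[0.013, -0.997, 0.07, 0.413], [-1.0, -0.014, -0.011, -0.083], [0.012, -0.07, -0.997, 1.451], [0.0, 0.0, 0.0, 1.0]] [[601.1, 0.0, 321.6], [0.0, 601.1, 236.9], [0.0, 0.0, 1.0]]
side [[0.868, -0.254, 0.427, -0.245], [-0.496, -0.484, 0.721, -1.342], [0.024, -0.837, -0.546, 1.052], [0.0, 0.0, 0.0, 1.0]] [[594.7, 0.0, 308.1], [0.0, 594.7, 239.4], [0.0, 0.0, 1.0]]
0.1 [ 0.20641739 -0.58958949  0.23584991] [[ 3.30468720e-01 -4.67066127e-04  9.43816829e-01]
 [-9.43816121e-01  1.15715910e-03  3.30469045e-01]
 [-1.24649713e-03 -9.99999221e-01 -5.84196526e-05]] [-0.61419663  0.78752751  0.05027344]
```

View pics/top0.png

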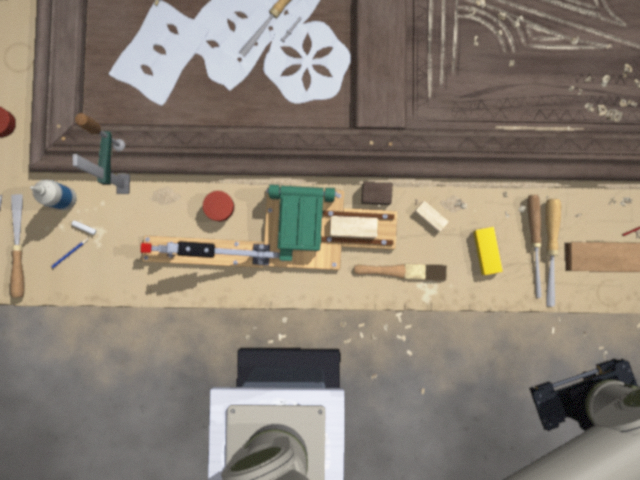

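View pics/side0.png

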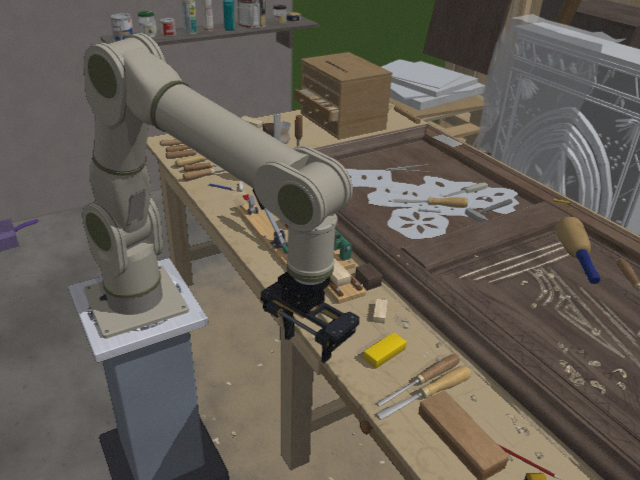

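The pine blank is the pale block at top (354,228), in the channel right of the green head. It could be confused with the small pale block (432,216), the yellow block (487,250) and the brown plank (603,257). I choose (354,228), and I'll check it in a crop.

```bash
python3 - <<'E'
from h import *
im=cv2.imread('pics/top0.png')
c=im[170:290,130:410]; cv2.imwrite('pics/c1.png',cv2.resize(c[:, :],(784,336),interpolation=cv2.INTER_CUBIC))
c=im[180:280,260:460]; cv2.imwrite('pics/c2.png',cv2.resize(c,(800,400),interpolation=cv2.INTER_CUBIC))
a=cv2.imread('pics/c1.png');b=cv2.resize(cv2.imread('pics/c2.png'),(784,392)); 
# (cols 260..460 / 130..410)
cv2.imwrite('pics/c.png',np.vstack([cv2.resize(im[170:200,130:410],(784,84))*0+0,a])[84:])
E
```

```text
(no output)
```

View pics/c1.png

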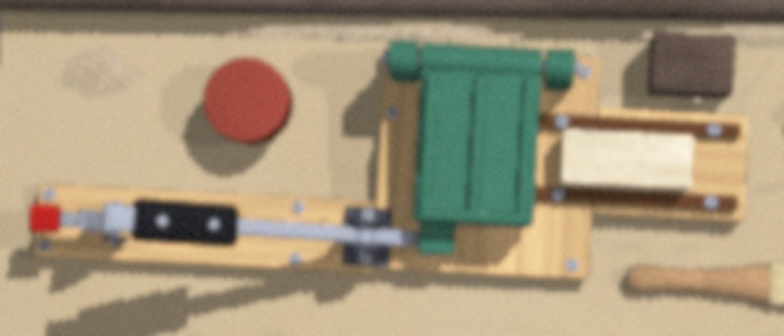

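The crop shows the pale blank in the channel at crop (627,160), with the red pad at (45,218), the black grip at (185,222), the lever pivot at (367,237) and the green head at (478,145). The choice is confirmed.

```bash
python3 - <<'E'
from h import *
f='top0.png'; im=cv2.imread('pics/'+f).astype(int); B,G,R=im[...,0],im[...,1],im[...,2]
def cen(m,x0,x1,y0,y1):
    k=np.zeros(m.shape,np.uint8);k[y0:y1,x0:x1]=m[y0:y1,x0:x1]
    n,l,s,c=cv2.connectedComponentsWithStats(k); i=1+s[1:,4].argmax(); 
    pts=cv2.findContours((l==i).astype(np.uint8),0,2)[0][0]; return c[i],cv2.minAreaRect(pts)
pad,_=cen((R>150)&(G<90)&(B<90),130,160,235,260)
grip,gr=cen((R<60)&(G<60)&(B<60),170,225,240,262)
bl,br=cen((R>190)&(G>170)&(B>125),325,385,212,242)
print(pad,grip,gr,bl,br)
P=ray(f,*pad,.058);Gp=ray(f,*grip,.122);Bp=ray(f,*bl,.046)
print('pad',P,'grip',Gp,'blank',Bp)
# holder frame: pad at (-68,354), grip y=90+150cos(.445)+... 
yv=[]
for a,b,la,lb in ((P,Bp,(-.068,.354),None),): pass
th=np.arctan2
# direction from pad & blank: blank x=.0075 known, pad x=-.068
d=(P-Bp)[:2]; L=np.hypot(*d); 
# d in holder = (-.0755, sqrt)
hy=np.sqrt(L*L-.0755**2); ang=np.arctan2(d[1],d[0])-np.arctan2(hy,-.0755)
Rz=np.array([[np.cos(ang),-np.sin(ang)],[np.sin(ang),np.cos(ang)]]); O=P[:2]-Rz@[-.068,.354]
print('yaw',ang,'O',O,'grip in holder',Rz.T@(Gp[:2]-O),'blank',Rz.T@(Bp[:2]-O))
for n,u,v,z in(('pivot',130+367/2.8,170+237/2.8,.06),('blankL',130+562/2.8,170+157/2.8,.046),('blankR',130+693/2.8,170+162/2.8,.046),('brushL',130+630/2.8,170+278/2.8,.01),('chanend',130+745/2.8,170+168/2.8,.018)):
    print(n,Rz.T@(ray(f,u,v,z)[:2]-O))
E
```

```text
[145.37362637 247.64835165] [195.76504298 249.32951289] ((195.82647705078125, 249.255859375), (34.97360610961914, 12.041351318359375), 4.39870548248291) [357.21343874 226.66897233] ((357.5413818359375, 226.79653930664062), (54.14170455932617, 19.730600357055664), 3.3664605617523193)
pad [0.48076134 0.30840047 0.058     ] grip [0.4754773  0.17942823 0.122     ] blank [ 0.53746455 -0.18221762  0.046     ]
yaw -0.03840715061584987 O [ 0.5351184  -0.04794951] grip in holder [-0.06832791  0.22491997] blank [ 0.0075     -0.13407901]
pivot [-0.07032913  0.08599972]
blankL [ 0.00563392 -0.07185363]
blankR [ 0.00720897 -0.18183308]
brushL [-0.09188586 -0.13604875]
chanend [ 0.006943   -0.22938442]
```

Emit:
send_rows(steps=[[[-0.5,0,0.8],-0.15],[[-1.0,0,1.7],-0.3],[[-1.6,0,2.6],-0.45],[[-2.2,0,3.5],-0.6],[[-2.8,0,4.5],-0.75],[[-3.4,0,5.5],-0.9],[[-4.0,0,6.5],-1.05],[[-4.5,0,7.3],-1.196]], grip=255, newtons=20)

```text
time_s: 1.1
eef_pos: [0.5181, -0.2053, 0.2364]
ee_rot: [[0.999, -0.0, 0.033], [-0.033, -0.0, 0.999], [-0.0, -1.0, -0.0]]
wrist_force: [1.6, -1.6, -0.2]
opening: 0.17
```

Emit:
send_rows(steps=[[[-0.2,0.1,0.9],0],[[-0.35,0.3,1.9],0],[[-0.5,0.5,2.9],0],[[-0.7,0.7,3.9],0],[[-0.9,0.9,4.9],0],[[-1.1,1,5.9],0],[[-1.14,1,6.3],0],[[-1.14,1,6.3],0]])

```text
time_s: 2.1
eef_pos: [0.4626, 0.1754, 0.1763]
ee_rot: [[0.999, -0.001, 0.034], [-0.034, 0.001, 0.999], [-0.001, -1.0, 0.001]]
wrist_force: [1.0, -1.2, -0.9]
opening: 0.004
```

```bash
python3 - <<'E'
from h import *
print(arm.observe()['eef_pos'])
snap('top','t1.png');im=snap('wrist','w1.png')['color']
c=cv2.imread('pics/t1.png')[200:290,120:320]
cv2.imwrite('pics/v1.png',np.hstack([cv2.resize(im,(400,300)),cv2.resize(c,(400,300))]))
E
```

```text
[0.46256765 0.17538529 0.17634349]
```

View pics/v1.png

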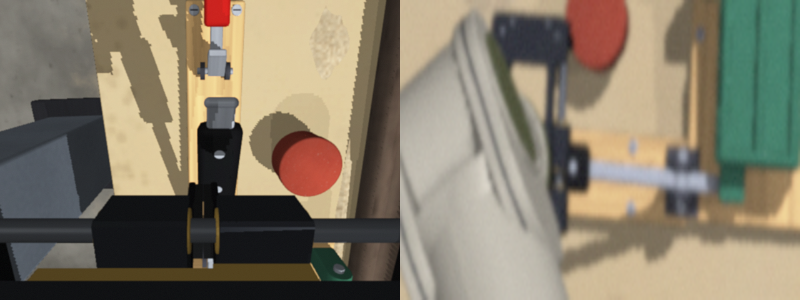

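Emit:
send_rows(steps=[[[0.22,0,0.24],0],[[0.22,0.3,0.24],0],[[0.22,0.6,0.24],0],[[0.22,0.85,0.24],0],[[0.22,1.1,0.24],0],[[0.22,1.35,0.24],0],[[0.22,1.5,0.24],0],[[0.22,1.6,0.24],0]])

```text
time_s: 3.2
eef_pos: [0.477, 0.1882, 0.0802]
ee_rot: [[0.999, 0.001, 0.038], [-0.038, 0.002, 0.999], [0.001, -1.0, 0.002]]
wrist_force: [-2.1, 6.0, 13.0]
opening: 0.005
```

Emit:
send_rows(steps=[[[0,0.08,0],0],[[0,0.16,0],0],[[0,0.22,0],0],[[0,0.26,0],0],[[0,0.28,0],0],[[0,0.28,0],0]])

```text
time_s: 3.95
eef_pos: [0.4771, 0.1883, 0.0649]
ee_rot: [[0.999, 0.001, 0.038], [-0.038, 0.001, 0.999], [0.001, -1.0, 0.001]]
wrist_force: [-7.9, 2.5, 25.5]
opening: 0.007
```

Emit:
send_rows(steps=[[[0,-0.1,0],0],[[0,-0.3,0],0],[[0,-0.7,0],0],[[0,-1.2,0],0],[[0,-1.8,-0.5],0],[[0,-2.2,-1.3],0],[[0,-2.2,-2.1],0],[[0,-2.2,-2.1],0]])

```text
time_s: 4.95
eef_pos: [0.4717, 0.0567, 0.1953]
ee_rot: [[0.999, -0.001, 0.045], [-0.045, -0.002, 0.999], [-0.001, -1.0, -0.002]]
wrist_force: [-0.8, 0.2, -0.5]
opening: 0.013
```

```bash
python3 - <<'E'
from h import *
s=arm.observe();print(s['eef_pos'],s['wrist_force'])
a=snap('top','t2.png')['color'];im=snap('wrist','w2.png')['color'];b=snap('side','s2.png')['color']
cv2.imwrite('pics/v2.png',np.vstack([np.hstack([cv2.resize(im,(400,300)),cv2.resize(b[180:330,230:430],(400,300))]),cv2.resize(a[180:280,130:410],(800,286))]))
E
```

```text
[0.4717458  0.0566667  0.19529048] [-0.77517451  0.1619633  -0.47623233]
```

View pics/v2.png

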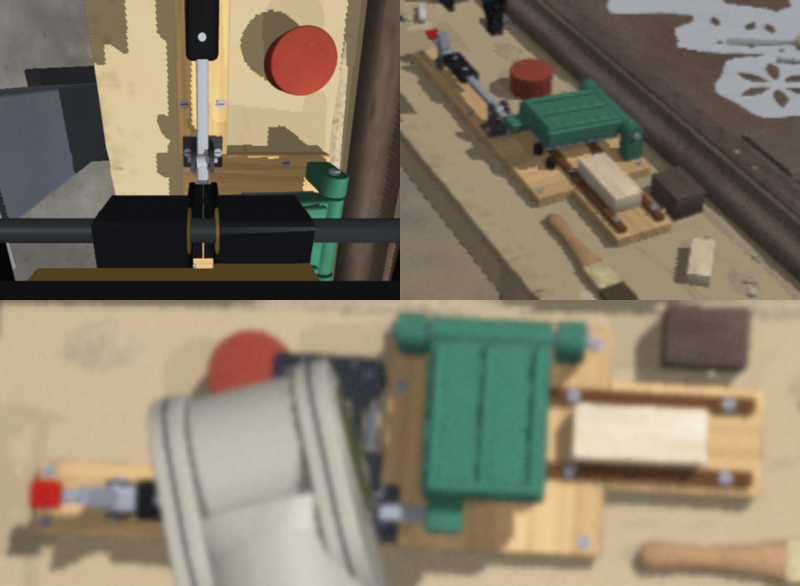

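Emit:
send_rows(steps=[[[0.2,0,-0.8],0],[[0.4,0,-1.6],0],[[0.6,0,-2.4],0],[[0.8,0,-3.2],0],[[1.0,0,-4.0],-0.007],[[1.2,0,-4.8],-0.007],[[1.28,0.3,-5.2],-0.007],[[1.28,0.5,-5.2],-0.007]])

```text
time_s: 6.1
eef_pos: [0.5371, -0.2538, 0.164]
ee_rot: [[0.999, -0.001, 0.032], [-0.032, 0.001, 0.999], [-0.002, -1.0, 0.001]]
wrist_force: [0.1, 0.2, -0.9]
opening: 0.007
```

```bash
python3 - <<'E'
from h import *
s=arm.observe();print(s['eef_pos'],s['wrist_force'],s['ee_rot'][:,0])
O=np.array([.5351,-.0479]);a=-.0384;Rz=np.array([[np.cos(a),-np.sin(a)],[np.sin(a),np.cos(a)]]);print(Rz.T@(s['eef_pos'][:2]-O))
im=snap('wrist','w3.png')['color'];b=snap('side','s3.png')['color']
cv2.imwrite('pics/v3.png',np.hstack([cv2.resize(im,(400,300)),cv2.resize(b[180:330,230:430],(400,300))]))
E
```

```text
[ 0.5370825  -0.2538088   0.16400232] [ 0.08449006  0.17026249 -0.88370993] [ 0.99948144 -0.03216458 -0.00151389]
[ 0.009886  -0.2056809]
```

View pics/v3.png

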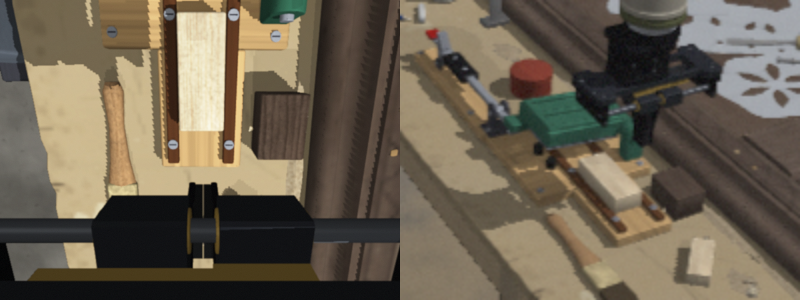

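```bash
python3 - <<'E'
from h import *
O=np.array([.5351,-.0479]);a=-.0384;Rz=np.array([[np.cos(a),-np.sin(a)],[np.sin(a),np.cos(a)]])
for n,u,v,z in(('bR mid',201,131,.046),('bR l',178,131,.046),('bR r',224,130,.046),('railL',173,165,.026),('railR',230,165,.026),('boardend',201,166,.018)):
    print(n,Rz.T@(ray('w3.png',u*1.6,v*1.6,z)[:2]-O))
E
```

```text
bR mid [ 0.00743867 -0.18227967]
bR l [-0.01590976 -0.18244132]
bR r [ 0.03074851 -0.18108595]
railL [-0.02430055 -0.22598934]
railR [ 0.04032916 -0.22552385]
boardend [ 0.00740185 -0.22978354]
```

Emit:
send_rows(steps=[[[-0.04,0.3,-0.05],0.006],[[-0.04,0.7,-0.05],0.006],[[-0.04,1.1,-0.05],0.006],[[-0.04,1.5,-0.05],0.006],[[-0.04,1.8,-0.05],0.006],[[-0.04,1.97,-0.05],0.006],[[-0.04,1.97,-0.05],0.006]])

```text
time_s: 7.08
eef_pos: [0.5345, -0.2559, 0.0471]
ee_rot: [[0.999, -0.001, 0.037], [-0.037, 0.0, 0.999], [-0.001, -1.0, 0.0]]
wrist_force: [-0.3, -0.6, 1.0]
opening: 0.0
```

Emit:
send_rows(steps=[[[0,0,0.2],0],[[0,0,0.4],0],[[0,0,0.6],0],[[0,0,0.8],0],[[0,0,1.0],0],[[0,0,1.2],0],[[0,0,1.4],0],[[0,0,1.55],0]])

```text
time_s: 8.07
eef_pos: [0.5381, -0.1623, 0.0475]
ee_rot: [[0.999, 0.0, 0.037], [-0.037, 0.0, 0.999], [0.0, -1.0, 0.0]]
wrist_force: [1.0, -0.8, -0.2]
opening: 0.002
```

Emit:
send_rows(steps=[[[0,0,0.06],0],[[0,0,0.12],0],[[0,0,0.16],0],[[0,0,0.2],0],[[0,0,0.2],0]])

```text
time_s: 8.7
eef_pos: [0.5385, -0.151, 0.0475]
ee_rot: [[0.999, -0.0, 0.037], [-0.037, 0.0, 0.999], [-0.0, -1.0, 0.0]]
wrist_force: [0.2, 0.1, 0.3]
opening: 0.007
```

Emit:
send_rows(steps=[[[0,0,0.03],0],[[0,0,0.06],0],[[0,0,0.08],0],[[0,0,0.08],0]])

```text
time_s: 9.2
eef_pos: [0.5384, -0.1506, 0.0478]
ee_rot: [[0.999, 0.0, 0.04], [-0.04, -0.004, 0.999], [0.0, -1.0, -0.004]]
wrist_force: [-1.9, -12.8, -0.1]
opening: 0.0
```

Firm contact of 12.8 N at the expected place. I'll back off, rise and check.

Emit:
send_rows(steps=[[[0,0,-0.2],0],[[0,0,-0.6],0],[[0,0,-1.2],0],[[0,-0.6,-1.5],0],[[0,-1.3,-1.5],0],[[0,-2,-1.5],0],[[0,-2.3,-1.5],0],[[0,-2.3,-1.5],0]])

```text
time_s: 10.2
eef_pos: [0.5358, -0.2365, 0.1861]
ee_rot: [[0.999, 0.001, 0.037], [-0.037, -0.001, 0.999], [0.001, -1.0, -0.001]]
wrist_force: [1.7, -0.1, -0.9]
opening: 0.006
```

```bash
python3 - <<'E'
from h import *
s=arm.observe();print(s['eef_pos'],s['wrist_force'],s['ee_rot'][:,0])
im=snap('wrist','w4.png')['color'];b=snap('side','s4.png')['color'];a=snap('top','t4.png')['color']
cv2.imwrite('pics/v4.png',np.vstack([np.hstack([cv2.resize(im,(400,300)),cv2.resize(b[180:330,230:430],(400,300))]),cv2.resize(a[180:280,130:410],(800,286))]))
E
```

```text
[ 0.53583381 -0.23650304  0.18606933] [ 1.74004877 -0.14830833 -0.89037956] [ 0.99931814 -0.03689394  0.00144594]
```

View pics/v4.png

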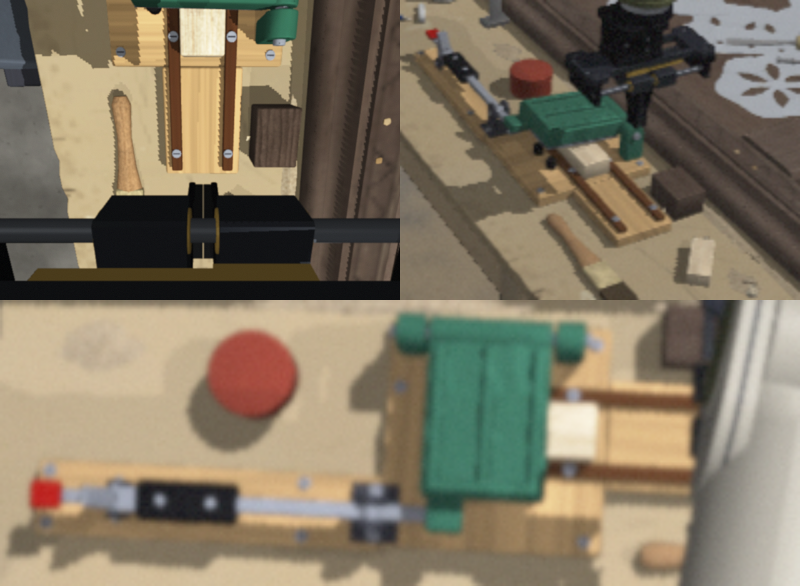

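The lever is caught, and the blank now sits under the raised head. Its right end is at wrist crop (203,56). Next I'll measure that end and work out the way to the pad.

```bash
python3 - <<'E'
from h import *
O=np.array([.5351,-.0479]);a=-.0384;Rz=np.array([[np.cos(a),-np.sin(a)],[np.sin(a),np.cos(a)]])
print('bR',Rz.T@(ray('w4.png',203*1.6,56*1.6,.046)[:2]-O))
s=arm.observe();R=s['ee_rot']
for n,p in(('pad meas',[.4808,.3084,.12]),('pad nominal',[*(O+Rz@[-.068,.356]),.12])):
    print(n,p,(R.T@(np.array(p)-s['eef_pos'])/.06).round(2))
E
```

```text
bR [ 0.0078988  -0.09235894]
pad meas [0.4808, 0.3084, 0.12] [-1.23  1.07  9.04]
pad nominal [np.float64(0.4808171694898957), np.float64(0.3104481188897345), 0.12] [-1.23  1.07  9.07]
```

Rail ends measured at -225.7 against the nominal -223, so my holder frame is about 2.5 mm off. Corrected, the blank end is at about -90, against the stop. Now over to the pad.

Emit:
send_rows(steps=[[[-0.1,0,0.7],0],[[-0.2,0,1.5],0],[[-0.3,0,2.3],0],[[-0.4,0,3.1],0],[[-0.5,0,3.9],0],[[-0.6,0,4.7],0],[[-0.8,0,5.5],0],[[-0.9,0,6.2],0]])

```text
time_s: 11.35
eef_pos: [0.4939, 0.139, 0.1842]
ee_rot: [[0.999, -0.002, 0.036], [-0.036, -0.0, 0.999], [-0.002, -1.0, -0.0]]
wrist_force: [1.0, 0.5, -0.1]
opening: 0.006
```

Emit:
send_rows(steps=[[[-0.1,0,0.8],0],[[-0.2,0.1,1.6],0],[[-0.3,0.3,2.4],0],[[-0.33,0.6,2.85],0],[[-0.33,0.8,2.85],0],[[-0.33,0.9,2.85],0],[[-0.33,0.9,2.85],0]])

```text
time_s: 12.22
eef_pos: [0.482, 0.3075, 0.131]
ee_rot: [[0.999, -0.001, 0.039], [-0.039, -0.001, 0.999], [-0.001, -1.0, -0.001]]
wrist_force: [1.0, -0.3, 0.5]
opening: 0.01
```

```bash
python3 - <<'E'
from h import *
s=arm.observe();R=s['ee_rot'];print(s['eef_pos'],s['wrist_force'],R[:,0])
print((R.T@(np.array([.4808,.3094,.072])-s['eef_pos'])/.06).round(2))
E
```

```text
[0.4820403  0.30745192 0.13100902] [ 1.00869708 -0.25966622  0.45860066] [ 9.99249364e-01 -3.87345510e-02 -5.85607929e-04]
[-0.02  0.98  0.03]
```

Emit:
send_rows(steps=[[[-0.02,0.4,0.03],0],[[-0.02,0.8,0.03],0],[[-0.02,0.98,0.03],0],[[-0.02,1.1,0.03],0],[[-0.02,1.2,0.03],0],[[-0.02,1.3,0.03],0],[[-0.02,1.36,0.03],0],[[-0.02,1.36,0.03],0]])

```text
time_s: 13.22
eef_pos: [0.4807, 0.3107, 0.0499]
ee_rot: [[0.999, 0.0, 0.037], [-0.037, -0.0, 0.999], [0.0, -1.0, -0.0]]
wrist_force: [0.5, 0.9, 2.3]
opening: 0.005
```

Emit:
send_rows(steps=[[[0,0,0],0],[[0,0,0],0],[[0,-0.3,0],0],[[0,-0.8,0],0],[[0,-1.5,0],0],[[0,-2.2,0.3],0],[[0,-2.5,0.8],0],[[0,-2.5,0.8],0]])

```text
time_s: 14.22
eef_pos: [0.4817, 0.3614, 0.2025]
ee_rot: [[0.999, 0.002, 0.034], [-0.034, 0.003, 0.999], [0.002, -1.0, 0.003]]
wrist_force: [0.1, 0.1, 0.1]
opening: 0.004
```

```bash
python3 - <<'E'
from h import *
s=arm.observe();print(s['eef_pos'],s['wrist_force'])
im=snap('wrist','w5.png')['color'];b=snap('side','s5.png')['color'];a=snap('top','t5.png')['color']
cv2.imwrite('pics/v5.png',np.vstack([np.hstack([cv2.resize(im,(400,300)),cv2.resize(b[180:330,230:430],(400,300))]),cv2.resize(a[180:280,130:410],(800,286))]))
E
```

```text
[0.48173912 0.3614165  0.20251842] [0.14307456 0.08252489 0.11989436]
```

View pics/v5.png

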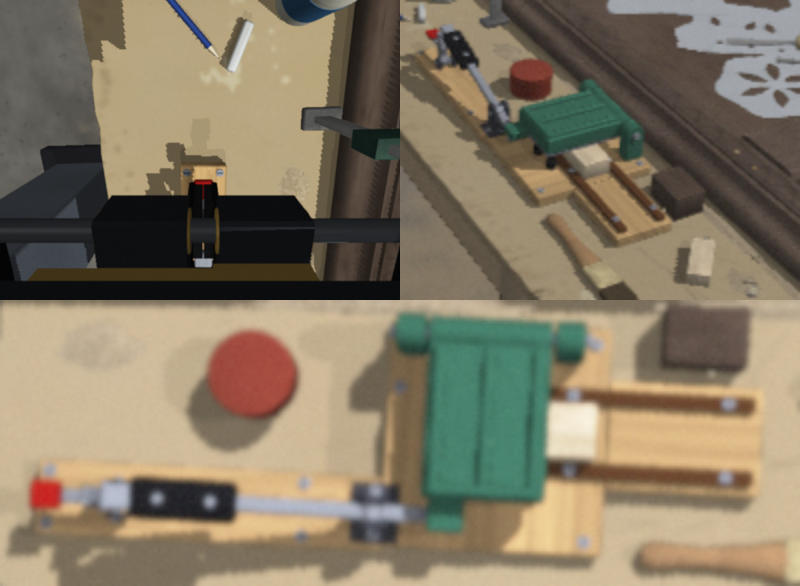

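The lever has sprung part-way up, the head lies on the blank, and the blank's right end hasn't moved (top crop column 598 before and after). The gripper is clear with about 0 N, so I'm handing in.

```bash
python3 -c "
from station import arm
print(arm.hand_in())"
```

```text
the job is handed in; nothing more can be done
None
```

The blank is clamped in the holder and the job was handed in at about 14 s of robot time, well inside the 61 s limit. I used only closed fingertips throughout:

1. **Lever:** I pressed the grip down to its lower stop, with 25 N read at the wrist. The catch then held the lever and the head stayed up with the hand away.
2. **Blank:** I pushed it along the channel until it met something solid at 12.8 N.
3. **Catch pad:** I pressed the red pad down about 22 mm and withdrew.

**Last checks:** The final pictures show the lever risen part-way and the head lowered onto the blank. The blank's right end is in the same place as before the release, and the tin, walnut block and brush look undisturbed. The gripper was clear, with about 0 N at the wrist.

**One disagreement:** The blank's right end measured y = -92.4 mm in the holder, where -90 mm is expected against the stop. The rail ends measured about 2.7 mm off in the same direction, so I put this down to my estimate of the holder's position. Together with the firm contact, I took the blank to be against the stop; the stop itself was hidden under the head, so I could not see it directly.

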